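Fit the reamer on the citrus juicer and hold it pressed

ROBOT

A 6-joint arm with a two-finger parallel gripper is mounted at the origin on the work surface. World frame = base frame: x ahead of the robot, y to its left, z up, the work surface at z = 0. Lengths are in m, angles in rad, forces in N, time in s.
With the tool pointing down it reaches from about 0.375 to 0.925 m from the base axis. Payload 5.7 kg.
Tool frame: the origin (TCP) lies at the very end of the fingers, on their centre line; the grasp point (between the pads) lies 19 mm behind it; z points along the fingers, y is the line along which they close (so a half turn about z gives the same grasp; the last joint's range is limited). The gripper opens to 88 mm and grips with 3 to 60 N. Pads are 20 mm wide; open, the fingers measure 115 mm over their backs; the gripper's body (75 mm by 178 mm) begins 61 mm behind the grasp point.
Start: joints at [-1.268, 0.359, 1.51, -0, 1.272, -0.115], TCP at [0.243, -0.548, 0.223] pointing down, gripper open.
Joint ranges: [-2.97, 2.97], [-1.01, 2.36], [0.21, 2.38], [-0.96, 4.11], [0.2, 2.71], [-2.98, 2.98]. Speed limits (rad/s): [2.39, 2.39, 3.14, 3.14, 3.14, 3.14].

INTERFACE

Orientations are given as a rotation vector (axis times angle).
In Python, from bench import state, get_image, camera_params, job_done gives the robot as it stands.
- The arm moves only by the tool play_rows, never from a script. Its argument "commands" is a list of rows, each an object with "travel": the shift along the tool's x, y, z in m, a list of three; "angular": the turn, a rotation vector about the tool's x, y, z in rad, a list of three. A call has exactly 10 rows; each row shifts and turns the commanded pose from where the row before left it, along the tool's axes as they then stand; what a row does not reach is not made up. A row lasts 1/8 s, in which the tool goes at most 62.5 mm and 10.7 degrees, less where a joint would pass 70% of its speed; a pose out of reach is approached as far as the arm can. A call is refused whole if a number of a shift passes 0.0625 or a number of a turn 0.188, either way. A call with a gripper value outside its range is refused whole. "jaw" is the finger opening in m, from 0 to 0.0878, set as the call begins (left out, the last holds). The fingers move at their own pace and stop on an object; "newtons" is the grip in N (left out, the last holds). Time passes only in rows, so rows that do not move let the fingers close, or fill a call up. It gives the time, the measured TCP pose, the force, the opening and the grip force at its end, in the units of the state.
- state(): the state, without advancing time (a new reading comes with each control period).
- get_image(name): name is "side" or "top"; returns the picture (420x560x3 uint8, red, green, blue); there is no depth.
- camera_params(name): a dict with "fx", "fy", "cx", "cy" (pixels), "distortion" ([k1, k2, p1, p2, k3] as OpenCV has them; the pictures are not rectified), "rvec" (rotation vector, rad) and "tvec" (3), from world to camera coordinates, as OpenCV has them. Camera axes: x right, y down, z forward; pixel columns grow to the right and rows downward; lengths in m; the calibration is good to about 2 mm. A picture is of the moment at which its call begins. camera_params takes no time and is no camera call.
- job_done(): hands the job in; it is judged then, once.
The state is a dict: "time_s": time; "joint_positions": joint angles; "dq": joint speeds; "joint_efforts": joint torques, N m; "tool_pos": TCP position; "tcp_rot": TCP orientation; "force": force on the tool from outside, world axes, zero at the start; "ft_torque": the same for the moment, N m; "opening": opening from 0.0 (shut) to 1.0 (fully open); "grip_force": force on a finger pad.
Only numpy, scipy, OpenCV 4.12 (cv2) and the standard library are available. Lean on these libraries where they do the work, as an engineer would, in place of code of your own. Each camera call takes 0.05 s, during which the arm holds its last target. There are 200 camera calls.

TASK

Pick up the orange reamer from the chopping board, set it over the juicer's upright spindle and turn it until its bore meshes with the four splines, then slide it fully home. Press it down so that the sprung spindle goes down as far as it will go, as if squeezing a fruit, and finish like that: still gripping the reamer and holding it pressed down. Leave the small white reamer, the mug, the green bottle and the jar where they are.

Things in the scene. Friction and masses are not known exactly. Their poses are not given: they have to be found in the camera images.
- reamer: Loose orange plastic citrus reamer, 60 to 130 g, upright on the board. Origin at the centre of its underside, z up. Flat flange 66 mm across and 5 mm thick at the bottom, round body, low dome to z = 68 mm. Four dark ribs on the dome and four dark marks on the flange point along its +-x and +-y axes.
- reamer_grip (a point): Where to grip the orange reamer: on its axis, 41 mm above its underside. The body is plain and round there, 40 mm across from 30 to 48 mm (39 mm below that), so it can be gripped at any yaw from above.
- reamer_bore (a point): Mouth of the cross-shaped bore inside the orange reamer, on its axis 8 mm above the underside. Below it a round counterbore, 27 mm across, opens downwards; above it the bore runs to 30 mm above the underside, with four slots 8 mm wide along the reamer's +-x and +-y axes (in line with the ribs), so it fits at every quarter turn.
- small_reamer: Loose white reamer on the board, 54 mm across, 56 mm tall; bystander, leave it.
- juicer: Fixed juicer: teal round base 160 mm across at the foot, with a white juice dish on top, 144 mm across the rim, rim at z = 104 mm. Origin at the centre of its underside. Its small spout points along its -x axis.
- spindle_seat (a point): Point on the vertical axis of the juicer's spindle, on top of its white round collar (44 mm across), on which the reamer's underside rests when home: 105 mm above the juicer's origin while the spindle is up. It moves and turns with the spindle. An unmeshed reamer sits on the spline tops with its underside 20 mm above this point.
- spindle_top (a point): Top of the spindle, 28 mm above the collar. Four black splines, a cross seen from above, stand from the collar to here along this point's +-x and +-y axes: 6 mm thick, outer edges at 12 mm radius; the top 3 mm is a roof-shaped ridge along each spline that helps it into the slots, outer ends at 10.5 mm radius. It moves and turns with the spindle.
- spindle (a joint): How far the spindle is pushed down, m: 0 up, 0.008 fully down. A spring holds it up with 4 N at the start of the stroke and 12 N at its end, where it meets a firm stop.
- drive (a joint): Angle of the spindle about the vertical in the juicer, rad, counter-clockwise from above. The gearbox holds it: it takes about 0.35 N m to turn.
- board: Fixed wooden chopping board 300 x 220 x 24 mm; origin at the centre of its underside, its top is 24 mm above. The reamers stand on it.
- mug: Loose white mug, 76 mm across, 85 mm tall; bystander.
- bottle: Loose green bottle, 64 mm across, 200 mm tall; bystander.
- jar: Loose amber spice jar, 60 mm across, 85 mm tall; bystander.

How it is judged:
At the end, for the whole second after the job is handed in: The reamer is upright, meshed and home on the spindle (underside within 4 mm of the collar, axes within 4 mm, tilt under 0.1 rad); the spindle is pushed down over 5 mm; the reamer is still, with the fingers still on it (over 3 N) (z of reamer in the frame of spindle_seat between -0.004 and 0.004 m and horizontal distance between reamer and spindle_seat below 0.004 m and angle between reamer's own z axis and vertical below 0.1 rad and value of joint spindle above 0.005 m and contact force between the fingers and reamer above 3 N and linear speed of reamer below 0.02 m/s); the arm keeps its last pose, push and grip.
It fails at once if the small reamer, mug, bottle or jar is moved more than 25 mm or tipped over (distance of any of small_reamer, mug, bottle, jar from where it was at the start of the episode above 0.025 m or angle between any of small_reamer, mug, bottle, jar's own z axis and vertical above 0.5 rad).
It also fails if it takes over 40 s, if anything falls off the work surface, if the arm or the gripper's body presses on something with over 40 N, if the wrist force passes 120 N, or if a joint passes its speed limit or range.

## Working session

There is one attempt and no reset: what is moved stays moved. The work goes in short steps, Python scripts to look and compute and a tool call to move; the robot and the scene stay as the last step left them, time stands still between calls to the robot, and variables do not carry over. Pictures are saved under pics/ and viewed, at most 10 in all, crops included, and the job is handed in when it is done.

Besides the shell and the picture viewer there is one more tool, called after "Call:" in YAML: its name, and indented under it one key for each argument. play_rows: Moves the arm, as the interface text tells. Its arguments: {"type":"object","properties":{"commands":{"type":"array"},"jaw":{"type":"number"},"newtons":{"type":"number"}},"required":["commands"]}

```bash
mkdir -p pics
python3 - <<'E'
from bench import *
import cv2
for n in("side","top"):
    im=get_image(n); cv2.imwrite(f"pics/{n}0.png",im[:,:,::-1]); print(n,camera_params(n))
s=state();print(s)
E
```

```text
side {'fx': 418.82614565705643, 'fy': 418.82614565705643, 'cx': 279.0855210467193, 'cy': 214.97156284547285, 'distortion': array([-0.00777854,  0.        ,  0.        ,  0.        ,  0.        ]), 'rvec': array([ 2.1161611 , -0.13239858,  0.08451311]), 'tvec': array([-0.56517196,  0.12590835,  1.29505587])}
top {'fx': 518.3392827144061, 'fy': 518.3392827144061, 'cx': 278.11644236421216, 'cy': 201.6742711135692, 'distortion': array([-0.14117957,  0.        ,  0.        ,  0.        ,  0.        ]), 'rvec': array([ 2.13373395, -2.17566579,  0.15530019]), 'tvec': array([-0.01839296,  0.59509813,  1.88433087])}
{'time_s': 0.1, 'joint_positions': array([-1.26811006e+00,  3.59432522e-01,  1.51130436e+00, -3.58714022e-05,
        1.27252566e+00, -1.15109992e-01]), 'dq': array([-5.76815071e-04,  2.15572554e-04, -1.71096828e-03, -1.14098694e-03,
        6.16429638e-05,  6.96552655e-05]), 'joint_efforts': array([-1.62675387e-03, -5.16356635e+01, -2.71405971e+01,  6.75164466e-02,
        2.76360585e-02, -3.26600809e-05]), 'tool_pos': array([ 0.2432365 , -0.54780219,  0.22190149]), 'tcp_rot': array([-3.07166776e+00, -6.51182220e-01,  2.99101151e-04]), 'force': array([ 0.08598727, -0.60750603,  0.32014141]), 'ft_torque': array([ 0.03596757, -0.0503906 ,  0.04782069]), 'grip_force': 0.0, 'opening': 0.9982525133445753}
```

View pics/top0.png

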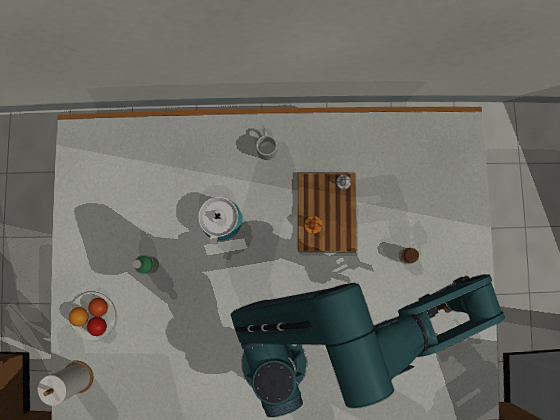

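View pics/side0.png

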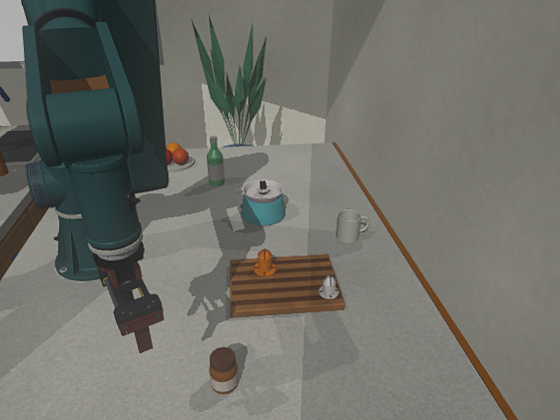

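Top view: reamer at about (313,225), spindle cross at (218,216), small reamer (344,182), bottle (145,264), jar (410,255) and mug (266,147). Side view: reamer (264,264), spindle (263,187). Next I'll enlarge the two targets and cast rays.

```bash
cat > h.py <<'E'
import numpy as np, cv2
from bench import *
def cam(n):
    p=camera_params(n); K=np.array([[p['fx'],0,p['cx']],[0,p['fy'],p['cy']],[0,0,1]])
    R=cv2.Rodrigues(p['rvec'])[0]; return K,p['distortion'],R,p['tvec'],p['rvec']
def ray(n,uv):
    K,d,R,t,_=cam(n); q=cv2.undistortPoints(np.array([[uv]],float),K,d)[0,0]
    return -R.T@t, R.T@np.array([q[0],q[1],1])
def plane(n,uv,z):
    o,v=ray(n,uv); return o+v*(z-o[2])/v[2]
def tri(a,b):
    (o1,v1),(o2,v2)=ray("side",a),ray("top",b)
    s=np.linalg.lstsq(np.c_[v1,-v2],o2-o1,rcond=None)[0]
    p,q=o1+s[0]*v1,o2+s[1]*v2; return (p+q)/2,np.linalg.norm(p-q)
def proj(n,P):
    K,d,R,t,r=cam(n); return cv2.projectPoints(np.atleast_2d(P).astype(float),r,t,K,d)[0][:,0]
E
python3 - <<'E'
from h import *
T=cv2.imread("pics/top0.png");S=cv2.imread("pics/side0.png")
def blob(im,lo,hi,box):
    x,y,w,h=box; m=cv2.inRange(cv2.cvtColor(im[y:y+h,x:x+w],cv2.COLOR_BGR2HSV),lo,hi)
    n,l,st,c=cv2.connectedComponentsWithStats(m); k=1+np.argmax(st[1:,4]); return c[k]+[x,y],st[k]+[x,y,0,0,0]
for nm,im,box in(("top",T,(295,205,40,40)),("side",S,(245,240,40,45))):
    c,st=blob(im,(5,190,120),(22,255,255),box); print("reamer",nm,c,st)
    if nm=="top":
        for z in(.03,.055,.09): print(z,plane("top",c,z))
for nm,im,box in(("top",T,(205,203,27,27)),("side",S,(250,175,28,22))):
    c,st=blob(im,(0,0,0),(180,255,60),box); print("spindle",nm,c,st)
    if nm=="top": print(plane("top",c,.13))
a=cv2.resize(T[190:245,190:245],(400,400),interpolation=cv2.INTER_CUBIC)
b=cv2.resize(T[200:255,288:343],(400,400),interpolation=cv2.INTER_CUBIC)
c=cv2.resize(S[240:280,240:290],(400,200+0),interpolation=cv2.INTER_CUBIC)
d=cv2.resize(S[175:215,240:290],(400,200),interpolation=cv2.INTER_CUBIC)
cv2.imwrite("pics/crop0.png",np.vstack([np.hstack([a,b]),np.hstack([d,c])]))
E
```

```text
reamer top [314.88288288 226.        ] [305 217  17  16 111]
0.03 [ 0.50226004 -0.16485105  0.03      ]
0.055 [ 0.50006826 -0.16285721  0.055     ]
0.09 [ 0.49699977 -0.16006583  0.09      ]
reamer side [260.7173913  269.54347826] [255 264  12  12  46]
spindle top [217.18181818 216.04545455] [215 214   6   5  22]
[0.53529821 0.18699418 0.13      ]
spindle side [262.53658537 184.75609756] [260 181   6   8  41]
```

View pics/crop0.png

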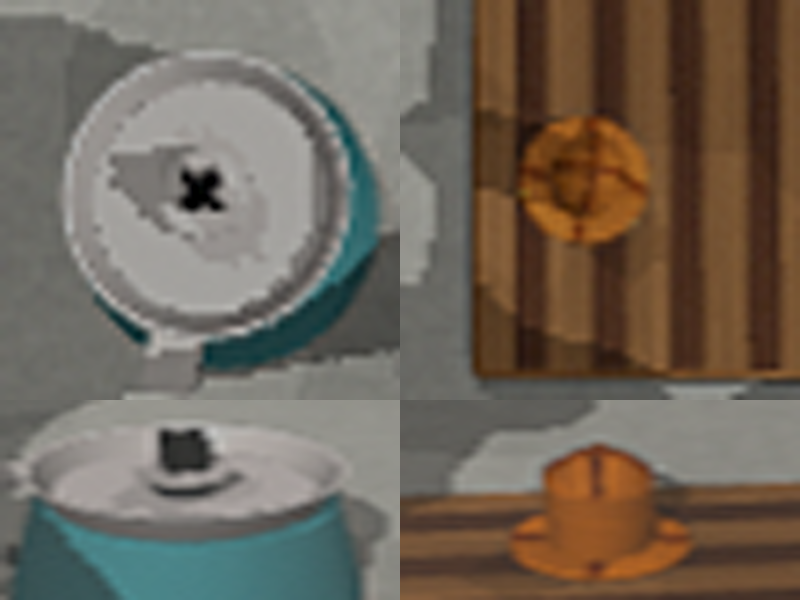

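Run:
```python
from h import *
T=cv2.imread("pics/top0.png");S=cv2.imread("pics/side0.png")
def ell(im,nm,lo,hi,box,z,dark=False):
    x,y,w,h=box; sub=cv2.resize(im[y:y+h,x:x+w],None,fx=8,fy=8,interpolation=cv2.INTER_CUBIC)
    m=cv2.inRange(cv2.cvtColor(sub,cv2.COLOR_BGR2HSV),lo,hi)
    c=max(cv2.findContours(m,0,1)[0],key=cv2.contourArea); e=cv2.fitEllipse(cv2.convexHull(c))
    uv=(np.array(e[0])+.5)/8-.5+[x,y]; P=plane(nm,uv,z)
    pts=np.array([plane(nm,(p+.5)/8-.5+[x,y],z) for p in cv2.convexHull(c)[:,0]])
    (cx,cy),r=cv2.minEnclosingCircle(pts[:,:2].astype(np.float32))
    print(nm,"uv",uv,"axes",np.array(e[1])/8,"P",P,"encl",cx,cy,r); return P
def phase(im,nm,P,r0,r1):
    a=np.arange(0,360,2); r=np.arange(r0,r1,.001); A,Rr=np.meshgrid(np.radians(a),r)
    W=np.stack([P[0]+Rr*np.cos(A),P[1]+Rr*np.sin(A),0*A+P[2]],-1).reshape(-1,3)
    q=proj(nm,W).astype(np.float32).reshape(*A.shape,2)
    g=cv2.remap(im,q[...,0],q[...,1],cv2.INTER_LINEAR).astype(float)[...,1].mean(0)
    f=np.sum((g.mean()-g)*np.exp(4j*np.radians(a)))
    fs=[abs(np.sum((g-g.mean())*np.exp(1j*k*np.radians(a)))) for k in(1,2,3,4,5)]
    print(nm,"phase deg mod90",np.degrees(np.angle(f))/4,np.round(fs))
    print(np.round(g[::5]).astype(int))
P=ell(T,"top",(3,150,70),(20,255,255),(300,212,28,26),.029)
phase(T,"top",P,.025,.033); phase(T,"top",P,.027,.031)
Pt=plane("top",(217.18,216.05),.131)
for a,b in((.006,.012),(.008,.014)): phase(T,"top",Pt,a,b)
print("tri spindle mid",tri((262.54,184.76),(217.18,216.05)))
# rim of dish
sub=T
print(proj("side",[P,Pt]))
# other things
for n,uv,z in(("small",(344,182),.08),("mug",(266,147),.085),("bottle",(150,264),.2),("jar",(410,255),.085)): print(n,plane("top",uv,z))
```

```text
top uv [312.86081028 224.50989628] axes [18.95064735 19.60182571] P [ 0.50805872 -0.15755775  0.029     ] encl 0.5078607797622681 -0.15764346718788147 0.037586987018585205
top phase deg mod90 -10.312406567298943 [946. 643. 432. 963. 335.]
[ 65  88  87  71  61  63  68  59  41  63  80  72  95  93  96 101  92  60
  78  86  88  85  89  92  90  86  62  81  98  98  96  90  85  86  72  48]
top phase deg mod90 -10.934116972850418 [ 940.  720.  342. 1015.  301.]
[ 66  92  91  70  62  64  73  62  44  66  85  76 100  98 100 104  94  62
  81  92  93  90  91  92  92  88  60  83 102 101  98  92  88  90  78  48]
top phase deg mod90 -44.112355944925184 [1448.  944. 1042. 3012.  456.]
[ 67  69  57  37  17  24  54  74  84  83  59  34  27  26  31  43  66  89
 102 104 102  72  33  26  51  81 104 122 100  72  48  26  13  18  28  48]
top phase deg mod90 -44.36253906935717 [1665.  314. 1125. 3111.  784.]
[102 102  88  57  28  40  80 101 107 106  81  60  56  60  77  90 106 125
 134 134 131 104  60  42  68 105 128 143 124 100  79  56  40  42  57  79]
tri spindle mid (array([0.53609605, 0.18832412, 0.11800692]), np.float64(0.00102097682665731))
[[264.87966132 267.75423308]
 [262.40978863 181.59090292]]
small [ 0.6574756  -0.27268003  0.08      ]
mug [0.79275531 0.01105112 0.085     ]
bottle [0.36857446 0.40857406 0.2       ]
jar [ 0.38459408 -0.50323828  0.085     ]
```

Reamer at about (0.508, -0.158), mark phase -10.6°. Spindle at about (0.536, 0.188), phase -44.3°. The crop agrees: upright reamer and a cross rotated about 45°. The reamer must turn about -34°. Moving over it now.

Call:
play_rows:
  commands:
    - {"travel": [0.02, -0.012, 0], "angular": [0, 0, 0]}
    - {"travel": [0.04, -0.025, 0], "angular": [0, 0, 0]}
    - {"travel": [0.05, -0.031, 0], "angular": [0, 0, 0]}
    - {"travel": [0.052, -0.033, 0], "angular": [0, 0, 0]}
    - {"travel": [0.052, -0.033, 0], "angular": [0, 0, 0]}
    - {"travel": [0.052, -0.033, 0], "angular": [0, 0, 0]}
    - {"travel": [0.05, -0.031, 0.01], "angular": [0, 0, 0]}
    - {"travel": [0.045, -0.028, 0.02], "angular": [0, 0, 0]}
    - {"travel": [0.03, -0.018, 0.03], "angular": [0, 0, 0]}
    - {"travel": [0.009, -0.005, 0.02], "angular": [0, 0, 0]}
  jaw: 0.0878
  newtons: 30

```text
time_s: 1.35
tool_pos: [0.5079, -0.1546, 0.1415]
tcp_rot: [-3.071, -0.656, 0.001]
force: [0.1, 0.2, -0.0]
opening: 0.999
grip_force: 0.0
```

Call:
play_rows:
  commands:
    - {"travel": [0, 0, 0.01], "angular": [0, 0, 0]}
    - {"travel": [0, 0, 0.02], "angular": [0, 0, 0]}
    - {"travel": [0, 0, 0.02], "angular": [0, 0, 0]}
    - {"travel": [0, 0, 0.02], "angular": [0, 0, 0]}
    - {"travel": [0, 0, 0.015], "angular": [0, 0, 0]}
    - {"travel": [0, 0, 0.008], "angular": [0, 0, 0]}
    - {"travel": [0, 0, 0.003], "angular": [0, 0, 0]}
    - {"travel": [0, 0, 0], "angular": [0, 0, 0]}
    - {"travel": [0, 0, 0], "angular": [0, 0, 0]}
    - {"travel": [0, 0, 0], "angular": [0, 0, 0]}

```text
time_s: 2.6
tool_pos: [0.5083, -0.1586, 0.0471]
tcp_rot: [3.073, 0.652, 0.001]
force: [-0.2, 0.1, 0.5]
opening: 1.001
grip_force: 0.0
```

Run:
```python
from h import *
T=get_image("top");S=get_image("side")
a=cv2.resize(T[190:250,280:340],(400,400),interpolation=cv2.INTER_CUBIC)
b=cv2.resize(S[225:285,235:295],(400,400),interpolation=cv2.INTER_CUBIC)
cv2.imwrite("pics/grasp.png",np.hstack([a,b])[:,:,::-1])
```

```text
(no output)
```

View pics/grasp.png

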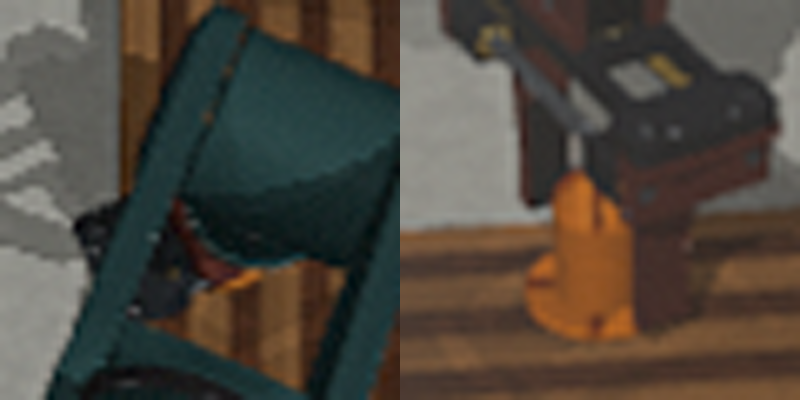

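The reamer stands between the open fingers, clear of both (side crop near (595,250)). Closing.

Call:
play_rows:
  commands:
    - {"travel": [0, 0, 0], "angular": [0, 0, 0]}
    - {"travel": [0, 0, 0], "angular": [0, 0, 0]}
    - {"travel": [0, 0, 0], "angular": [0, 0, 0]}
    - {"travel": [0, 0, 0], "angular": [0, 0, 0]}
    - {"travel": [0, 0, 0], "angular": [0, 0, 0]}
    - {"travel": [0, 0, 0], "angular": [0, 0, 0]}
    - {"travel": [0, 0, 0], "angular": [0, 0, 0]}
    - {"travel": [0, 0, 0], "angular": [0, 0, 0]}
    - {"travel": [0, 0, 0], "angular": [0, 0, 0]}
    - {"travel": [0, 0, 0], "angular": [0, 0, 0]}
  jaw: 0.0
  newtons: 35

```text
time_s: 3.95
tool_pos: [0.508, -0.1585, 0.0466]
tcp_rot: [-3.073, -0.652, 0.0]
force: [1.1, -0.2, 0.0]
opening: 0.448
grip_force: 35.0
```

Call:
play_rows:
  commands:
    - {"travel": [0, 0, -0.005], "angular": [0, 0, 0]}
    - {"travel": [0, 0, -0.015], "angular": [0, 0, 0]}
    - {"travel": [0, 0, -0.025], "angular": [0, 0, 0]}
    - {"travel": [0, 0, -0.03], "angular": [0, 0, 0.088]}
    - {"travel": [0, 0, -0.03], "angular": [0, 0, 0.12]}
    - {"travel": [0, 0, -0.02], "angular": [0, 0, 0.12]}
    - {"travel": [0, 0, -0.005], "angular": [0, 0, 0.12]}
    - {"travel": [0, 0, 0], "angular": [0, 0, 0.09]}
    - {"travel": [0, 0, 0], "angular": [0, 0, 0.05]}
    - {"travel": [0, 0, 0], "angular": [0, 0, 0]}

```text
time_s: 5.2
tool_pos: [0.5081, -0.1585, 0.1777]
tcp_rot: [3.13, -0.266, 0.002]
force: [-0.0, -0.9, -0.2]
opening: 0.449
grip_force: 35.0
```

Call:
play_rows:
  commands:
    - {"travel": [-0.001, -0.0127, 0], "angular": [0, 0, 0]}
    - {"travel": [-0.003, -0.033, 0], "angular": [0, 0, 0]}
    - {"travel": [-0.004, -0.045, 0], "angular": [0, 0, 0]}
    - {"travel": [-0.005, -0.055, 0], "angular": [0, 0, 0]}
    - {"travel": [-0.005, -0.055, 0], "angular": [0, 0, 0]}
    - {"travel": [-0.005, -0.055, 0], "angular": [0, 0, 0]}
    - {"travel": [-0.004, -0.045, 0], "angular": [0, 0, 0]}
    - {"travel": [-0.003, -0.03, 0], "angular": [0, 0, 0]}
    - {"travel": [-0.001, -0.015, 0], "angular": [0, 0, 0]}
    - {"travel": [0, 0, 0], "angular": [0, 0, 0]}

```text
time_s: 6.45
tool_pos: [0.5358, 0.1881, 0.1767]
tcp_rot: [3.13, -0.264, -0.0]
force: [-0.5, -0.9, -0.8]
opening: 0.446
grip_force: 35.0
```

Run:
```python
from h import *
T=get_image("top");S=get_image("side")
cv2.imwrite("pics/t2.png",T[:,:,::-1]);cv2.imwrite("pics/s2.png",S[:,:,::-1])
a=cv2.resize(T[180:250,185:255],(400,400),interpolation=cv2.INTER_CUBIC)
b=cv2.resize(S[140:210,228:298],(400,400),interpolation=cv2.INTER_CUBIC)
cv2.imwrite("pics/over.png",np.hstack([a,b])[:,:,::-1])
s=state();print(s['tool_pos'],s['tcp_rot'],s['force'])
```

```text
[0.53576774 0.18671426 0.17663453] [ 3.12968684e+00 -2.66991120e-01 -5.88897617e-04] [-0.49761124 -0.84136564 -1.45251718]
```

View pics/over.png

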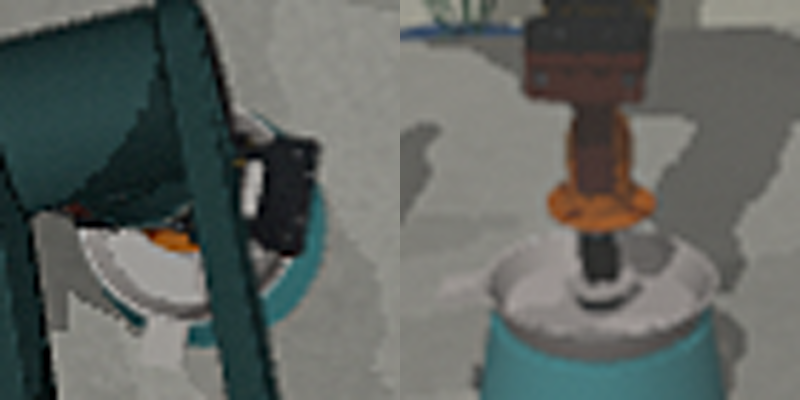

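Side view: flange centred near crop x 602 and spindle near 600, so x is nearly aligned. Measuring it to sub-pixel.

Run:
```python
from h import *
S=cv2.imread("pics/s2.png");S0=cv2.imread("pics/side0.png");T0=cv2.imread("pics/top0.png")
def onY(uv,y):
    o,v=ray("side",uv); return o+v*(y-o[1])/v[1]
def up(im,x,y,w,h): return cv2.resize(im[y:y+h,x:x+w],None,fx=8,fy=8,interpolation=cv2.INTER_CUBIC)
x,y=250,168; m=cv2.inRange(cv2.cvtColor(up(S,x,y,26,14),cv2.COLOR_BGR2HSV),(3,150,60),(20,255,255))
c=max(cv2.findContours(m,0,1)[0],key=cv2.contourArea); h=cv2.convexHull(c)
# widest row
rows=[(r,np.flatnonzero(m[r])) for r in range(m.shape[0])]
best=sorted([(q[-1]-q[0],r,q[0],q[-1]) for r,q in rows if len(q)>20])[-6:]
for w,r,a,b in best[::2]:
    uv=((a+b)/2/8-.44+x, r/8-.44+y); print("flange",w/8,uv,onY(uv,.187))
for im,nm,(x,y,w,hh) in((S0,"before",(252,176,22,18)),(S,"now",(252,176,22,18))):
    g=cv2.cvtColor(up(im,x,y,w,hh),cv2.COLOR_BGR2GRAY); M=g<70
    for r in range(0,M.shape[0],12):
        q=np.flatnonzero(M[r])
        if len(q)>20: uv=((q[0]+q[-1])/2/8-.44+x,r/8-.44+y); print(nm,(q[-1]-q[0])/8,np.round(uv,2),onY(uv,.187))
# dish rim in the first top view: white ring outer edge
x,y,w,hh=194,190,52,52
g=up(T0,x,y,w,hh); hsv=cv2.cvtColor(g,cv2.COLOR_BGR2HSV)
# grown dark cross centroid, weighted
gr=cv2.cvtColor(T0,cv2.COLOR_BGR2GRAY)[208:225,209:226].astype(float); wgt=np.clip(90-gr,0,None)
wgt[:, :4]=0; yy,xx=np.mgrid[208:225,209:226]; u=(wgt*xx).sum()/wgt.sum(); v=(wgt*yy).sum()/wgt.sum()
print("cross",u,v,plane("top",(u,v),.13))
```

```text
flange 18.0 (np.float64(262.685), 174.81) [0.53647233 0.187      0.15679058]
flange 18.0 (np.float64(262.685), 175.06) [0.53645998 0.187      0.15584418]
flange 18.0 (np.float64(262.685), 175.31) [0.53644762 0.187      0.15489714]
before 4.75 [262.06 181.56] [0.53397169 0.187      0.13113403]
before 5.5 [262.44 183.06] [0.5351926  0.187      0.12526464]
before 5.5 [262.56 184.56] [0.53554948 0.187      0.1194207 ]
before 6.0 [262.81 186.06] [0.5363435  0.187      0.11352587]
before 5.375 [262.75 187.56] [0.53604948 0.187      0.10767115]
now 5.75 [262.06 181.56] [0.53397169 0.187      0.13113403]
now 6.5 [262.44 183.06] [0.5351926  0.187      0.12526464]
now 6.375 [262.62 184.56] [0.53576682 0.187      0.11940785]
now 6.0 [262.81 186.06] [0.5363435  0.187      0.11352587]
now 5.625 [262.75 187.56] [0.53604948 0.187      0.10767115]
cross 217.0661636680209 215.86012768427162 [0.53596382 0.18740052 0.13      ]
```

Reamer and spindle agree within about 1 mm. Descending, slowly past the contact height (TCP about 0.1476).

Call:
play_rows:
  commands:
    - {"travel": [0, 0, 0.006], "angular": [0, 0, 0]}
    - {"travel": [0, 0, 0.009], "angular": [0, 0, 0]}
    - {"travel": [0, 0, 0.006], "angular": [0, 0, 0]}
    - {"travel": [0, 0, 0.003], "angular": [0, 0, 0]}
    - {"travel": [0, 0, 0.002], "angular": [0, 0, 0]}
    - {"travel": [0, 0, 0.002], "angular": [0, 0, 0]}
    - {"travel": [0, 0, 0.002], "angular": [0, 0, 0]}
    - {"travel": [0, 0, 0.002], "angular": [0, 0, 0]}
    - {"travel": [0, 0, 0], "angular": [0, 0, 0]}
    - {"travel": [0, 0, 0], "angular": [0, 0, 0]}

```text
time_s: 7.8
tool_pos: [0.5361, 0.1872, 0.1457]
tcp_rot: [3.13, -0.267, 0.001]
force: [-2.9, -2.3, 8.5]
opening: 0.443
grip_force: 35.0
```

Call:
play_rows:
  commands:
    - {"travel": [0, 0, 0.001], "angular": [0, 0, 0]}
    - {"travel": [0, 0, 0.001], "angular": [0, 0, 0]}
    - {"travel": [0, 0, 0], "angular": [0, 0, 0.03]}
    - {"travel": [0, 0, 0], "angular": [0, 0, 0.03]}
    - {"travel": [0, 0, 0], "angular": [0, 0, 0.03]}
    - {"travel": [0, 0, 0], "angular": [0, 0, 0.03]}
    - {"travel": [0, 0, 0], "angular": [0, 0, 0]}
    - {"travel": [0, 0, 0], "angular": [0, 0, 0]}
    - {"travel": [0, 0, 0], "angular": [0, 0, 0]}
    - {"travel": [0, 0, 0], "angular": [0, 0, 0]}

```text
time_s: 9.05
tool_pos: [0.5367, 0.1878, 0.1441]
tcp_rot: [-3.108, 0.454, -0.003]
force: [-2.4, -0.8, 9.6]
opening: 0.445
grip_force: 35.0
```

```bash
python3 -c "
from bench import *
s=state();print(s['tool_pos'],s['force'],s['ft_torque'])"
```

```text
[0.536688   0.18780597 0.14411989] [-2.42259282 -0.81973655  9.61116659] [-0.03096324  0.64230675  0.05627824]
```

Call:
play_rows:
  commands:
    - {"travel": [0, 0, 0], "angular": [0, 0, -0.05]}
    - {"travel": [0, 0, 0], "angular": [0, 0, -0.05]}
    - {"travel": [0, 0, 0], "angular": [0, 0, -0.04]}
    - {"travel": [0, 0, 0], "angular": [0, 0, -0.03]}
    - {"travel": [0, 0, 0], "angular": [0, 0, -0.03]}
    - {"travel": [0, 0, 0], "angular": [0, 0, -0.03]}
    - {"travel": [0, 0, 0], "angular": [0, 0, -0.02]}
    - {"travel": [0, 0, 0], "angular": [0, 0, 0]}
    - {"travel": [0, 0, 0], "angular": [0, 0, 0]}
    - {"travel": [0, 0, 0], "angular": [0, 0, 0]}

```text
time_s: 10.3
tool_pos: [0.5385, 0.1895, 0.1448]
tcp_rot: [-3.137, 0.064, -0.008]
force: [0.0, 4.8, 10.3]
opening: 0.449
grip_force: 35.0
```

Run:
```python
from h import *
s=state();print(s['tool_pos'],s['force'],s['ft_torque'])
S=get_image("side");cv2.imwrite("pics/s3.png",S[:,:,::-1])
cv2.imwrite("pics/s3c.png",cv2.resize(S[150:210,228:298],(700,600),interpolation=cv2.INTER_CUBIC)[:,:,::-1])
```

```text
[0.53845696 0.18950249 0.14476198] [ 0.04443649  4.77549122 10.27247797] [ 0.97091995  0.1667142  -0.07530098]
```

View pics/s3c.png

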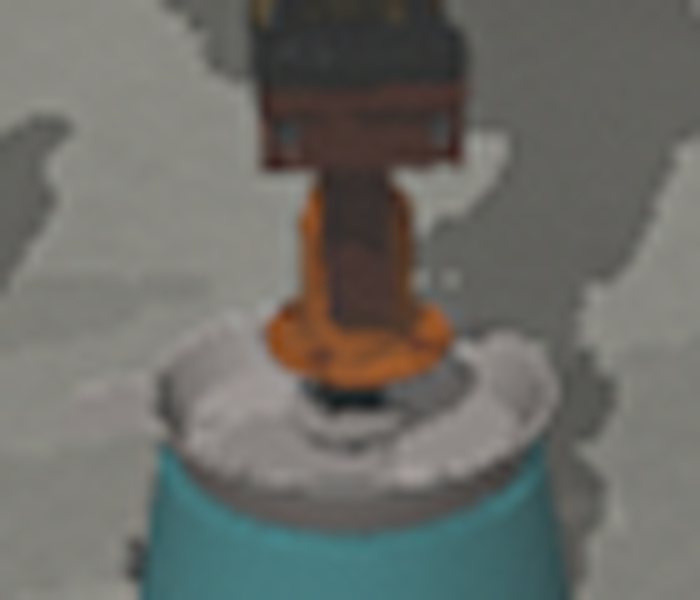

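The reamer is riding unmeshed: its flange is centred at crop x 360 and the spindle at 347, so it has been pushed off by 2–3 mm. Before retrying I'll measure the held reamer's yaw from its flange marks.

Run:
```python
from h import *
def prof(im,nm,P,r0,r1,a):
    r=np.arange(r0,r1,.001); A,Rr=np.meshgrid(np.radians(a),r)
    W=np.stack([P[0]+Rr*np.cos(A),P[1]+Rr*np.sin(A),0*A+P[2]],-1).reshape(-1,3)
    q=proj(nm,W).astype(np.float32).reshape(*A.shape,2)
    g=cv2.remap(im,q[...,0],q[...,1],cv2.INTER_LINEAR).astype(float)[...,1].mean(0)
    return np.round(g).astype(int)
a=np.arange(170,375,6)
print(a)
S0=cv2.imread("pics/side0.png")
print("board",prof(S0,"side",(.508,-.158,.029),.026,.031,a))
for f,P in(("s2",(.5362,.187,.159)),("s3",(.5385,.1895,.1268))):
    S=cv2.imread(f"pics/{f}.png")
    for dz in(-.003,0,.003): print(f,dz,prof(S,"side",np.array(P)+[0,0,dz],.026,.031,a))
```

```text
[170 176 182 188 194 200 206 212 218 224 230 236 242 248 254 260 266 272
 278 284 290 296 302 308 314 320 326 332 338 344 350 356 362 368 374]
board [66 77 84 86 87 87 87 88 87 89 86 89 92 88 72 64 84 97 96 95 93 94 94 90
 88 84 85 86 84 81 72 66 62 75 83]
s2 -0.003 [80 81 84 85 84 81 78 76 70 70 79 84 86 86 84 85 88 89 89 89 88 89 83 76
 74 67 64 69 75 80 83 85 85 84 87]
s2 0 [85 83 80 79 80 82 80 78 72 63 63 70 78 86 85 84 85 87 88 88 86 82 75 69
 66 67 74 79 84 85 85 85 89 93 94]
s2 0.003 [101  94  85  80  77  79  80  81  80  74  65  64  71  81  83  80  79  79
  80  80  78  73  65  63  70  79  85  86  85  84  90  97 103 112 119]
s3 -0.003 [82 82 81 80 82 82 83 83 80 77 74 71 73 83 85 86 86 87 88 88 88 89 87 82
 79 76 72 70 68 73 77 81 84 87 87]
s3 0 [86 85 82 81 79 79 81 80 79 75 69 66 69 80 84 84 83 85 88 89 88 88 83 78
 72 67 66 72 77 81 84 88 89 90 88]
s3 0.003 [100  93  85  82  80  80  80  81  82  79  72  65  65  76  82  82  80  79
  80  82  83  82  75  67  64  70  77  81  84  87  89  91  92  93  94]
```

Held reamer yaw was -44° before contact, matching the spindle, so the offset must be in position. The contact force (-2.9,-2.3) says the spindle lies toward -x,-y. I'll lift, restore the yaw and read the free pose.

Call:
play_rows:
  commands:
    - {"travel": [0, 0, -0.003], "angular": [0, 0, 0]}
    - {"travel": [0, 0, -0.003], "angular": [0, 0, 0]}
    - {"travel": [0, 0, -0.002], "angular": [0, 0, 0]}
    - {"travel": [0, 0, 0], "angular": [0, 0, 0.05]}
    - {"travel": [0, 0, 0], "angular": [0, 0, 0.05]}
    - {"travel": [0, 0, 0], "angular": [0, 0, 0.03]}
    - {"travel": [0, 0, 0], "angular": [0, 0, 0]}
    - {"travel": [0, 0, 0], "angular": [0, 0, 0]}
    - {"travel": [0, 0, 0], "angular": [0, 0, 0]}
    - {"travel": [0, 0, 0], "angular": [0, 0, 0]}

```text
time_s: 11.6
tool_pos: [0.5362, 0.1876, 0.1508]
tcp_rot: [-3.13, 0.267, -0.001]
force: [1.1, 1.8, 4.1]
opening: 0.447
grip_force: 35.0
```

Run:
```python
from h import *
s=state();print(s['tool_pos'],s['tcp_rot'],s['force'],s['ft_torque'])
S=get_image("side");cv2.imwrite("pics/s4.png",S[:,:,::-1]); S=S[:,:,::-1]
def onY(uv,y):
    o,v=ray("side",uv); return o+v*(y-o[1])/v[1]
for x,y,w,h,t in((248,170,30,26,"flange"),(252,182,24,12,"dark")):
    b=cv2.resize(S[y:y+h,x:x+w],None,fx=8,fy=8,interpolation=cv2.INTER_CUBIC)
    M=cv2.inRange(cv2.cvtColor(b,cv2.COLOR_BGR2HSV),(3,150,60),(20,255,255))>0 if t=="flange" else cv2.cvtColor(b,cv2.COLOR_BGR2GRAY)<70
    R=[(np.ptp(q),r,q.min(),q.max()) for r in range(len(M)) if len(q:=np.flatnonzero(M[r]))>20]
    if t=="flange": R=sorted(R)[-3:]
    else: R=R[::8]
    for wd,r,a,c in R:
        uv=((a+c)/16-.44+x,r/8-.44+y); print(t,wd/8,np.round(uv,2),onY(uv,.187))
```

```text
[0.53620363 0.18760304 0.15076223] [-3.12984758e+00  2.66873462e-01 -5.39851277e-04] [1.08847783 1.8005219  4.09463175] [ 0.43520437 -0.04968983  0.03633286]
flange 17.875 [262.75 182.44] [0.53630846 0.187      0.12761864]
flange 17.875 [262.75 182.56] [0.53630218 0.187      0.12713548]
flange 17.875 [262.75 182.68] [0.53629591 0.187      0.12665216]
dark 6.125 [262.5  186.68] [0.535222   0.187      0.11114921]
dark 7.125 [262.37 187.68] [0.53473341 0.187      0.10726005]
dark 6.25 [263.18 188.68] [0.53752267 0.187      0.10316133]
dark 6.25 [262.56 192.81] [0.53512059 0.187      0.08698055]
```

Call:
play_rows:
  commands:
    - {"travel": [0, 0, -0.003], "angular": [0, 0, 0]}
    - {"travel": [0, 0, -0.003], "angular": [0, 0, 0]}
    - {"travel": [0, 0, -0.003], "angular": [0, 0, 0]}
    - {"travel": [0, 0, -0.003], "angular": [0, 0, 0]}
    - {"travel": [0, 0, 0], "angular": [0, 0, 0]}
    - {"travel": [0, 0, 0], "angular": [0, 0, 0]}
    - {"travel": [0, 0, 0], "angular": [0, 0, 0]}
    - {"travel": [0, 0, 0], "angular": [0, 0, 0]}
    - {"travel": [0, 0, 0], "angular": [0, 0, 0]}
    - {"travel": [0, 0, 0], "angular": [0, 0, 0]}

```text
time_s: 12.9
tool_pos: [0.536, 0.1875, 0.1627]
tcp_rot: [-3.13, 0.267, 0.0]
force: [0.2, -0.0, -0.5]
opening: 0.447
grip_force: 35.0
```

Run:
```python
from h import *
s=state();print(s['tool_pos'],s['tcp_rot'],s['force'],s['ft_torque'])
S=get_image("side")[:,:,::-1];cv2.imwrite("pics/s5.png",S); S0=cv2.imread("pics/s2.png")
def onY(uv,y):
    o,v=ray("side",uv); return o+v*(y-o[1])/v[1]
for im in(S0,S):
  x,y,w,h=248,162,30,30
  b=cv2.resize(im[y:y+h,x:x+w],None,fx=8,fy=8,interpolation=cv2.INTER_CUBIC)
  M=cv2.inRange(cv2.cvtColor(b,cv2.COLOR_BGR2HSV),(3,150,60),(20,255,255))>0
  R=[(np.ptp(q),r,q.min(),q.max()) for r in range(len(M)) if len(q:=np.flatnonzero(M[r]))>20]
  print("bottom row",R[-1][1]/8+y)
  wd,r,a,c=np.mean(sorted(R)[-4:],0); uv=((a+c)/16-.44+x,r/8-.44+y); print(wd/8,uv,onY(uv,.187))
a=cv2.resize(S0[150:205,238:288],(400,440),interpolation=cv2.INTER_CUBIC);b=cv2.resize(S[150:205,238:288],(400,440),interpolation=cv2.INTER_CUBIC)
cv2.imwrite("pics/cmp.png",np.hstack([a,b]))
```

```text
[0.53602153 0.1874714  0.16266994] [-3.13010669e+00  2.67140043e-01  9.30879453e-05] [ 0.20331087 -0.00571997 -0.45509277] [ 0.02309494  0.08970778 -0.01934652]
bottom row 180.0
18.0 (np.float64(262.685), np.float64(175.2475)) [0.53645071 0.187      0.15513397]
bottom row 183.625
18.0 (np.float64(262.685), np.float64(179.3725)) [0.53624559 0.187      0.13941637]
```

View pics/cmp.png

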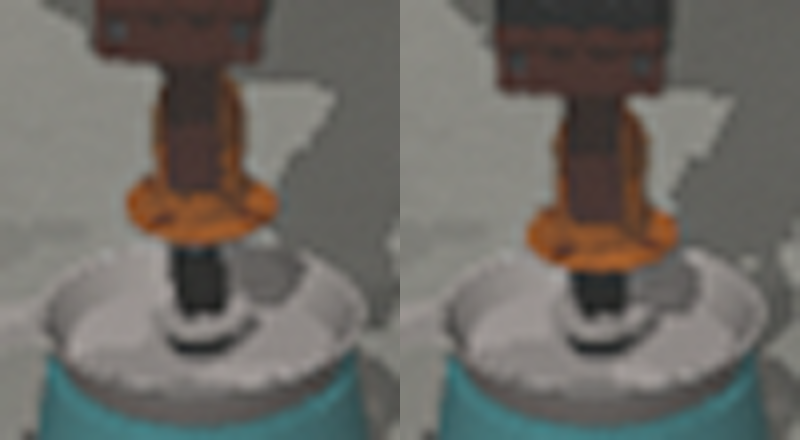

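Slip in the grip is small (flange centred at crop x 602, spindle at 600). Earlier force was only about 10 N against the spring, so it could not beat friction on the ridges. Retrying with a firmer grip, a -0.8 mm x nudge, more push and a small wiggle.

Call:
play_rows:
  commands:
    - {"travel": [-0.0008, 0, 0.005], "angular": [0, 0, 0]}
    - {"travel": [0, 0, 0.005], "angular": [0, 0, 0]}
    - {"travel": [0, 0, 0.005], "angular": [0, 0, 0]}
    - {"travel": [0, 0, 0.005], "angular": [0, 0, 0]}
    - {"travel": [0, 0, 0.002], "angular": [0, 0, 0]}
    - {"travel": [0, 0, 0.001], "angular": [0, 0, 0.04]}
    - {"travel": [0, 0, 0], "angular": [0, 0, 0.03]}
    - {"travel": [0, 0, 0], "angular": [0, 0, -0.05]}
    - {"travel": [0, 0, 0], "angular": [0, 0, -0.05]}
    - {"travel": [0, 0, 0], "angular": [0, 0, 0.03]}
  newtons: 60

```text
time_s: 14.2
tool_pos: [0.5356, 0.189, 0.1404]
tcp_rot: [-3.128, 0.267, -0.001]
force: [-2.3, 4.0, 7.5]
opening: 0.446
grip_force: 60.0
```

```bash
python3 -c "
from bench import *
s=state();print(s['tool_pos'],s['force'],s['ft_torque'])"
```

```text
[0.53556923 0.18896723 0.14039878] [-2.32044216  4.01911165  7.50135389] [0.86627046 0.36670491 0.04325869]
```

Equivalent height is now about 6 mm lower, so meshing has begun. The side force points to -x,+y, so I'll follow it and push on.

Call:
play_rows:
  commands:
    - {"travel": [-0.0006, -0.001, 0], "angular": [0, 0, 0]}
    - {"travel": [-0.0006, -0.001, 0.001], "angular": [0, 0, 0]}
    - {"travel": [0, 0, 0.002], "angular": [0, 0, 0]}
    - {"travel": [0, 0, 0.002], "angular": [0, 0, 0.02]}
    - {"travel": [0, 0, 0.001], "angular": [0, 0, 0.02]}
    - {"travel": [0, 0, 0], "angular": [0, 0, -0.03]}
    - {"travel": [0, 0, 0], "angular": [0, 0, -0.03]}
    - {"travel": [0, 0, 0], "angular": [0, 0, 0.02]}
    - {"travel": [0, 0, 0], "angular": [0, 0, 0]}
    - {"travel": [0, 0, 0], "angular": [0, 0, 0]}

```text
time_s: 15.45
tool_pos: [0.5347, 0.1898, 0.1337]
tcp_rot: [-3.13, 0.267, -0.001]
force: [4.2, 2.3, -0.1]
opening: 0.443
grip_force: 60.0
```

```bash
python3 -c "
from bench import *
s=state();print(s['tool_pos'],s['force'],s['ft_torque'])"
```

```text
[0.53468229 0.18982462 0.13374007] [ 4.21590452  2.30662117 -0.11214926] [ 0.53060933 -0.76974133 -0.00329026]
```

It has dropped into the slots. Relieving the side load and sliding home.

Call:
play_rows:
  commands:
    - {"travel": [0.0008, -0.001, 0.001], "angular": [0, 0, 0]}
    - {"travel": [0, 0, 0.002], "angular": [0, 0, 0]}
    - {"travel": [0, 0, 0.002], "angular": [0, 0, 0]}
    - {"travel": [0, 0, 0.002], "angular": [0, 0, 0]}
    - {"travel": [0, 0, 0.002], "angular": [0, 0, 0]}
    - {"travel": [0, 0, 0.002], "angular": [0, 0, 0]}
    - {"travel": [0, 0, 0.001], "angular": [0, 0, 0]}
    - {"travel": [0, 0, 0], "angular": [0, 0, 0]}
    - {"travel": [0, 0, 0], "angular": [0, 0, 0]}
    - {"travel": [0, 0, 0], "angular": [0, 0, 0]}

```text
time_s: 16.7
tool_pos: [0.5345, 0.1904, 0.1221]
tcp_rot: [3.13, -0.267, -0.002]
force: [-4.3, -0.9, 8.2]
opening: 0.445
grip_force: 60.0
```

```bash
python3 -c "
from bench import *
s=state();print(s['tool_pos'],s['force'],s['ft_torque'])"
```

```text
[0.53452792 0.19036631 0.12212387] [-4.31118361 -0.94560431  8.2361348 ] [-0.05904689  0.51467485  0.04320872]
```

Call:
play_rows:
  commands:
    - {"travel": [-0.0008, 0, 0.001], "angular": [0, 0, 0]}
    - {"travel": [0, 0, 0.001], "angular": [0, 0, 0]}
    - {"travel": [0, 0, 0.001], "angular": [0, 0, 0]}
    - {"travel": [0, 0, 0.001], "angular": [0, 0, 0]}
    - {"travel": [0, 0, 0.001], "angular": [0, 0, 0]}
    - {"travel": [0, 0, 0.001], "angular": [0, 0, 0]}
    - {"travel": [0, 0, 0.001], "angular": [0, 0, 0]}
    - {"travel": [0, 0, 0], "angular": [0, 0, 0]}
    - {"travel": [0, 0, 0], "angular": [0, 0, 0]}
    - {"travel": [0, 0, 0], "angular": [0, 0, 0]}

```text
time_s: 17.95
tool_pos: [0.5349, 0.1904, 0.1192]
tcp_rot: [3.13, -0.266, 0.004]
force: [-10.1, -3.4, 40.6]
opening: 0.444
grip_force: 60.0
```

Run:
```python
from h import *
s=state();print(s['tool_pos'],s['force'],s['ft_torque'])
S=get_image("side")
cv2.imwrite("pics/s6c.png",cv2.resize(S[150:210,228:298],(700,600),interpolation=cv2.INTER_CUBIC)[:,:,::-1])
```

```text
[0.53485143 0.1904207  0.11916802] [-10.09768681  -3.41717035  40.55625789] [-0.67484469  1.91370557  0.02038119]
```

View pics/s6c.png

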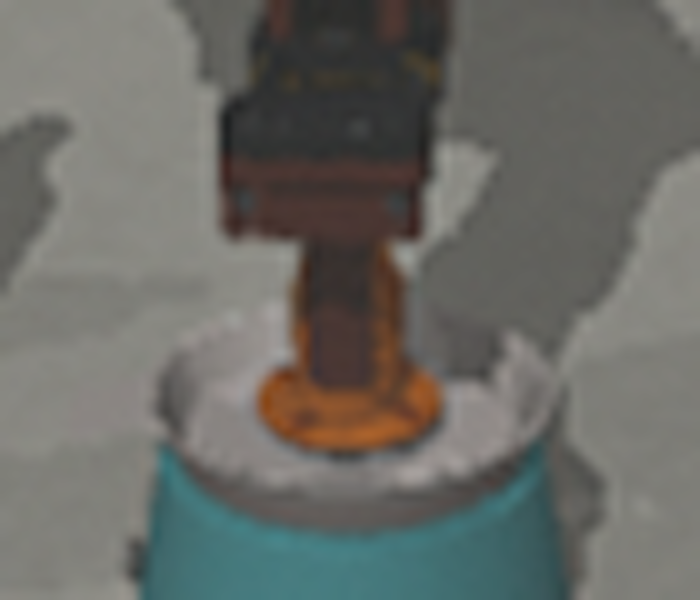

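The flange (crop (350,405)) sits on the collar with no spline showing. TCP z of 0.119 m is the expected fully-down height, with 40 N against the stop.

```bash
python3 -c "
from bench import *
print(job_done())"
```

```text
the job is handed in; nothing more can be done
None
```

I handed the job in at about 18 s with the orange reamer meshed and home on the spindle, still gripped at 60 N and pressed down against the stop with about 40 N; the hand-in returned no verdict.

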